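# Wipe the shards off the inspection plate and start its lamp cycle

### The arm

A 7-joint arm with a two-finger parallel gripper is mounted at the origin on the work surface. World frame = base frame: x ahead of the robot, y to its left, z up, the work surface at z = 0. Lengths are in m, angles in degrees, forces in N, time in s.
With the tool pointing down it reaches from about 0.35 to 0.775 m from the base axis. Payload 3.1 kg.
Tool frame: the origin (TCP) lies midway between the tips of the shut fingers; the grasp point (between the pads) lies 19 mm behind it; z points along the fingers, y is the line along which they close (so a half turn about z gives the same grasp; the last joint's range is limited). The gripper opens to 85 mm and grips with 20 to 120 N. Pads are 22 mm wide; open, the fingers measure 114 mm over their backs; the gripper's body (76 mm by 85 mm) begins 54 mm behind the grasp point. The pads swing forward as they close: fully open they stand 13 mm farther back than shut.
Start: joints at [63.1, 17.813, 0.802, 86.603, -0.252, 75.585, -1.558], TCP at [0.228, -0.5, 0.231] pointing down, gripper open.
Joint ranges: [-154.91, 154.91], [-16.99, 109.72], [-72.82, 74.43], [7.12, 147.25], [-82.49, 262.49], [11.32, 116.49], [-174.64, 174.64]. Speed limits (degrees/s): [159.86, 159.86, 180, 180, 180, 180, 180].

### API

Orientations are given as [roll, pitch, yaw] about the fixed x, y, z axes, in that order (R = Rz(yaw) Ry(pitch) Rx(roll)).
In Python, from rig import sense, capture, camera_info, hand_in gives the robot as it stands.
- The arm moves only by the shell command python3 -m crank 'ROWS' [OPENING] [FORCE]. ROWS is JSON, a list of rows, each a list of 6 numbers: the shift along the tool's x, y, z in cm, then the turn, a rotation vector about the tool's x, y, z in rad. A call has 1 to 20 rows; each row is the pose to reach, as a shift and turn from the pose commanded when the call began, along the tool's axes at that moment; what a row does not reach only later rows make up. A row lasts 1/12 s, in which the tool goes at most 41.7 mm and 7.16 degrees, less where a joint would pass 70% of its speed; a pose out of reach is approached as far as the arm can. A call with a gripper value outside its range is refused whole. OPENING is the opening, from -1 (shut) to 1 (fully open), set as the call begins (- or left out, the last holds). The fingers move at their own pace and stop on an object; FORCE is the grip in N (left out, the last holds). Time passes only in rows, so rows that repeat a pose let the fingers close. It gives the time, the measured TCP pose, the force, the opening and the grip force at its end, in the units of the state.
- sense(): the state, without advancing time (a new reading comes with each control period).
- capture(name): name is "scene" or "top"; returns (picture, depth): 420x560x3 uint8, red, green, blue; 420x560 float32, m along the optical axis (not along the pixel's ray), 0 where there is no reading.
- camera_info(name): a dict with "fx", "fy", "cx", "cy" (pixels), "rvec" (rotation vector, rad) and "tvec" (3), from world to camera coordinates, as OpenCV has them. Camera axes: x right, y down, z forward; pixel columns grow to the right and rows downward; lengths in m; the calibration is good to about 2 mm. A picture is of the moment at which its call begins. camera_info takes no time and is no camera call.
- hand_in(): hands the job in; it is judged then, once.
The state is a dict: "time_s": time; "q": joint angles; "qvel": joint speeds; "joint_efforts": joint torques, N m; "ee_pos": TCP position; "eef_rot": TCP orientation; "ft_force": force on the tool from outside, world axes, zero at the start; "ft_torque": the same for the moment, N m; "width": opening from 0.0 (shut) to 1.0 (fully open); "finger_force": force on a finger pad.
Only numpy, scipy, OpenCV 4.12 (cv2) and the standard library are available. Lean on these libraries where they do the work, as an engineer would, in place of code of your own. Each camera call takes 0.05 s, during which the arm holds its last target. There are 200 camera calls.

### The job

Broken terracotta shards lie on the white inspection plate: pick up the orange scraper, wipe them all off the plate's open end into its steel tray without touching the shards with the gripper or arm, then stand the scraper back upright in its blue rest. After that, start the plate's lamp cycle by pressing the green, then the yellow, then the blue key fully down, one at a time. Leave the dishes, burner and glassware around the station where they are.

Things in the scene. Friction and masses are not known exactly. Their poses are not given: they have to be found in the camera images.
- station: fixed level inspection station. Origin on the table under the centre of its white plate; +y points from the plate to its steel tray, x runs across. A white lamp strip 22 wide, 200 long and 70 high (with a violet tube on it up to 78 above the table) stands along the -x side, from x = -82 to -104
- plate (a point): centre of the white plate's top surface, 45 above the table, axes as the station's. Plate 150 across (x -75 to 75), 200 long (y -100 to 100). Steel lips 6 thick stand 12 above it, just outside both long sides and the y = -100 end; the +y end is open and drops straight into the tray
- tray (a point): centre of the floor of the station's dark steel catch tray, 6 above the table, axes as the station's. The tray is inside 150 (x) by 115 (y), starts directly below the plate's open end, and its walls reach 45 above the table, level with the plate
- scraper: orange scraper block, standing upright; about 180 to 350 g. Flat-faced base 132 long (x) by 30 thick (y) by 26 high with a black rubber underside; on it a handle bar 100 long (x), 20 thick (y), from 26 to 76 above the underside. Origin: centre of its underside, z up
- rest: fixed shallow blue rest for the scraper, outside 168 (x) by 72 (y), inside 160 by 64, floor 4 thick, rim 12 above the table. Origin: centre of its underside, on the table. The scraper starts in it, roughly along its x axis
- keybox: fixed grey key box 200 (x) by 76 (y) by 35 high, origin centre of its underside; three round spring keys stand in a row along its x axis, 60 apart, their colours in any order
- chip0: loose flat terracotta shard lying on the white plate, about 34 by 25, 7 thick, 14 g; origin: centre of its underside
- chip1: loose flat terracotta shard lying on the white plate, about 34 by 25, 7 thick, 14 g; origin: centre of its underside
- chip2: loose flat terracotta shard lying on the white plate, about 34 by 25, 7 thick, 14 g; origin: centre of its underside
- chip3: loose flat terracotta shard lying on the white plate, about 34 by 25, 7 thick, 14 g; origin: centre of its underside
- chip4: loose flat terracotta shard lying on the white plate, about 34 by 25, 7 thick, 14 g; origin: centre of its underside
- key_green (a joint): travel of the green key: 0 up, 0.006 m fully down; spring, about 4 N when fully down, springs back up
- key_green_top (a point): centre of the top face of the green key (32 in diameter), 57 above the table when up; press straight down
- key_yellow (a joint): travel of the yellow key: 0 up, 0.006 m fully down; spring, about 4 N when fully down, springs back up
- key_yellow_top (a point): centre of the top face of the yellow key (32 in diameter), 57 above the table when up; press straight down
- key_blue (a joint): travel of the blue key: 0 up, 0.006 m fully down; spring, about 4 N when fully down, springs back up
- key_blue_top (a point): centre of the top face of the blue key (32 in diameter), 57 above the table when up; press straight down
- stack: bystander, loose: stack of four closed clear petri dishes with yellowish cream filling, diameter 94, height 60; origin: centre of its underside
- dish_pink: bystander, loose: single closed petri dish, pink filling, diameter 94, height 15; origin: centre of its underside
- dish_green: bystander, loose: single closed petri dish, pale green filling, diameter 94, height 15; origin: centre of its underside
- beaker: bystander, loose: empty glass beaker, diameter 66, height 85; origin: centre of its underside
- burner: bystander, loose: unlit glass spirit burner with brass collar, diameter 80, height 86; origin: centre of its underside
- reagent: bystander, loose: amber glass bottle with white cap, diameter 64, height 150; origin: centre of its underside
Not all that is in view belongs to the job. Leave any purple, red or turquoise look-alike of the chip3 alone.

How it is judged:
By the outcome, as a careful person would: the job done as asked, in the order asked, and still so for the second after the job is handed in, with the robot touching nothing.
It also fails if it takes over 56 s, if anything falls off the work surface, if the arm or the gripper's body presses on something with over 40 N, if the wrist force passes 120 N, or if a joint passes its speed limit or range.

## Working session

There is one attempt and no reset: what is moved stays moved. The work goes in short steps, Python scripts to look and compute and a shell command to move; the robot and the scene stay as the last step left them, time stands still between calls to the robot, and variables do not carry over. Pictures are saved under pics/ and viewed, at most 10 in all, crops included, and the job is handed in when it is done.

```bash
mkdir -p pics; ls; cat > h.py <<'E'
import numpy as np, cv2
from rig import sense, capture, camera_info, hand_in
from scipy.spatial.transform import Rotation as R
def cam(n):
    c=camera_info(n); return c, cv2.Rodrigues(np.array(c['rvec'],float))[0], np.array(c['tvec'],float).ravel()
def cloud(n,d):
    c,Rm,t=cam(n); v,u=np.mgrid[:d.shape[0],:d.shape[1]]
    p=np.stack([(u-c['cx'])/c['fx']*d,(v-c['cy'])/c['fy']*d,d],-1)
    return (p-t)@Rm
def proj(n,P):
    c,Rm,t=cam(n); p=np.atleast_2d(P)@Rm.T+t
    return p[:,:2]/p[:,2:]*[c['fx'],c['fy']]+[c['cx'],c['cy']]
E
python3 - <<'E'
from h import *
for n in('scene','top'):
    p,d=capture(n); np.savez(f'pics/{n}0.npz',p=p,d=d)
    cv2.imwrite(f'pics/{n}0.png',cv2.resize(p[...,::-1],(800,600),interpolation=cv2.INTER_CUBIC))
    c,Rm,t=cam(n); print(n,c['fx'],-Rm.T@t,Rm[2])
s=sense();print({k:np.round(v,3).tolist() for k,v in s.items()})
E
```

```text
pics
scene 451.26173119671915 [1.21403351 0.81440436 0.87613676] [-0.48962781 -0.62926159 -0.60356811]
top 527.7968776920903 [ 0.39759202 -0.01240558  1.28115612] [ 0.13699804  0.00746831 -0.99054316]
{'time_s': 0.1, 'q': [63.099, 17.856, 0.802, 86.682, -0.25, 75.582, -1.56], 'qvel': [0.083, -0.113, 0.138, -0.304, 0.025, 0.027, -0.062], 'joint_efforts': [0.001, -38.086, 0.147, -23.124, 0.012, 0.008, -0.0], 'ee_pos': [0.228, -0.5, 0.23], 'eef_rot': [-179.881, 0.007, 24.515], 'ft_force': [0.099, 0.759, 0.337], 'ft_torque': [-0.042, -0.035, 0.059], 'finger_force': 0.0, 'width': 1.002}
```

View pics/scene0.png

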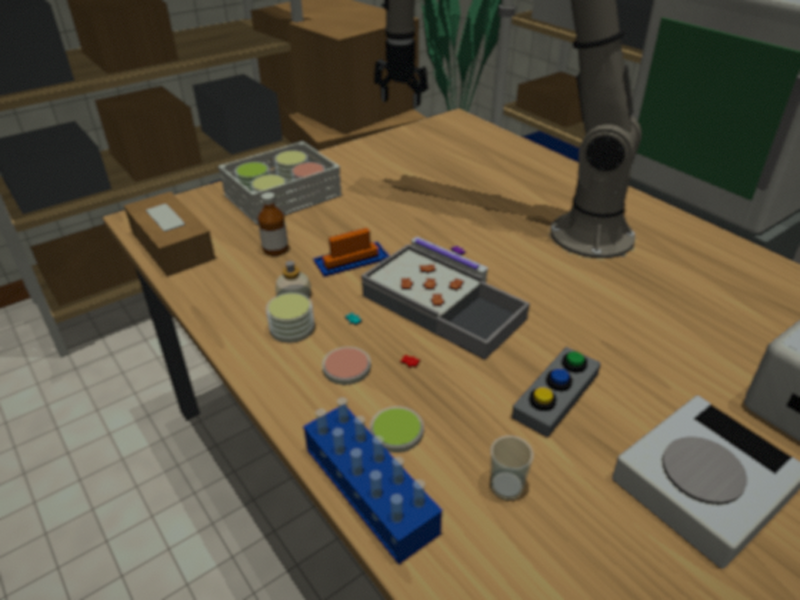

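View pics/top0.png

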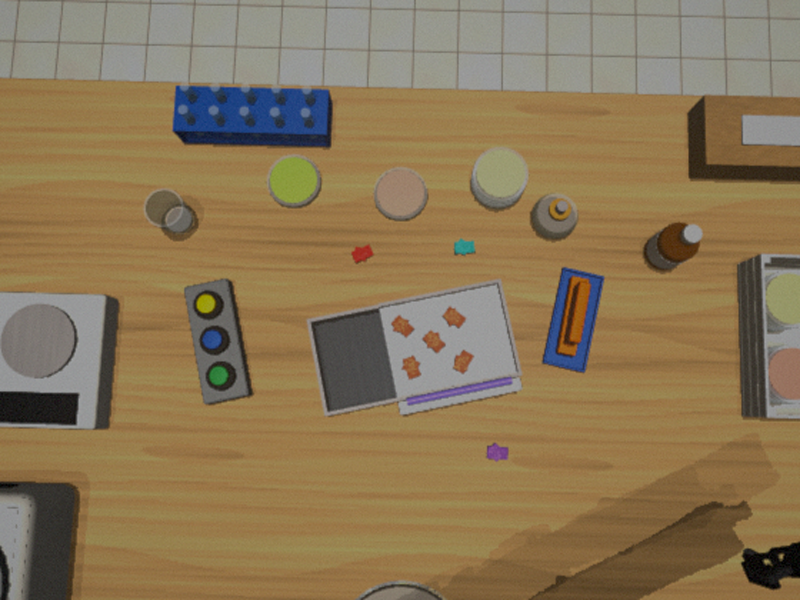

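The top view shows the plate at (455,340) with five terracotta shards at (402,325), (454,317), (433,341), (411,367) and (463,361). The tray is to its left at (355,362). The orange scraper is in the blue rest at (573,318), and the keys are yellow (206,303), blue (212,339) and green (219,376). Look-alikes to avoid: the purple (497,452), red (362,253) and turquoise (464,247) chips, all off the plate. For the scraper, the only other blue thing is the tube rack at (252,115), and there is no other orange block. Next I measure positions.

```bash
python3 - <<'E'
from h import *
z=np.load('pics/top0.npz');p,d=z['p'],z['d'];X=cloud('top',d)
hsv=cv2.cvtColor(p,cv2.COLOR_RGB2HSV).astype(int);H,S,V=hsv[...,0],hsv[...,1],hsv[...,2]
v,u=np.mgrid[:420,:560]
def box(x0,y0,x1,y1): k=.7; return (u>x0*k)&(u<x1*k)&(v>y0*k)&(v<y1*k)
def rep(n,m):
    P=X[m&(d>0)]; r=cv2.minAreaRect((P[:,:2]*1000).astype(np.float32)); print(n,m.sum(),'c',np.round(r[0],1),'sz',np.round(r[1],1),'ang',round(r[2],1),'mean',np.round(P.mean(0),4),'z',np.round(np.percentile(P[:,2],[5,50,95]),4))
Z=X[...,2]
rep('table',box(560,400,700,440))
rest=box(535,260,612,380)
rep('handle',rest&(Z>.065)); rep('orange',rest&(H<15)&(S>120)); rep('base',rest&(Z>.02)&(Z<.04)); rep('rest',rest&(H>100)&(H<130)&(S>120))
st=box(300,270,530,420)
rep('station',st&(Z>.025)); rep('plate+lip',st&(Z>.03)&(Z<.062)&(V>0)); rep('white',st&(S<40)&(V>110)&(abs(Z-.045)<.006)); rep('lamp',st&(Z>.064))
rep('lips',st&(Z>.052)&(Z<.062)); rep('trayfloor',st&(Z<.016)&(S<60))
kb=box(180,270,255,410)
rep('keybox',kb&(Z>.02))
for n,b in dict(yellow=(192,288,222,318),blue=(198,324,228,354),green=(204,361,234,391)).items(): rep(n,box(*b)&(Z>.048)&(S>120))
ch=((H<12)|(H>172))&(S>90)&box(385,300,490,385)
k,l,_,_=cv2.connectedComponentsWithStats(ch.astype(np.uint8))
for i in range(1,k):
    if (l==i).sum()>30: rep('chip',l==i)
for n,b in dict(stack=(465,140,535,215),burner=(525,190,585,245)).items(): rep(n,box(*b)&(Z>.03))
rep('reagent',box(640,215,710,280)&(Z>.03))
E
```

```text
table 2619 c [ 377.6 -372.6] sz [ 61.8 234.9] ang 1.6 mean [ 0.3776 -0.3715 -0.0005] z [-0.0045 -0.0005  0.0036]
handle 428 c [ 548.9 -270.6] sz [ 21.  100.4] ang 79.3 mean [ 0.5476 -0.2693  0.0783] z [0.0709 0.0789 0.0827]
orange 394 c [ 549.3 -269.6] sz [ 29.3 132. ] ang 80.3 mean [ 0.5451 -0.263   0.0518] z [0.0201 0.0517 0.0809]
base 299 c [ 549.  -270.3] sz [ 30.7 133. ] ang 80.2 mean [ 0.5413 -0.2625  0.0291] z [0.0234 0.0291 0.0346]
rest 1061 c [ 544.5 -274.1] sz [ 71.2 166.5] ang 78.6 mean [ 0.5386 -0.2745  0.0053] z [-0.0004  0.0045  0.0131]
station 7628 c [476.1  -6.9] sz [185.4 327.7] ang 13.2 mean [ 0.4878 -0.0525  0.0494] z [0.0406 0.0459 0.073 ]
plate+lip 6583 c [484.5  -4.9] sz [168.6 327.7] ang 13.1 mean [ 0.4988 -0.0494  0.0463] z [0.0406 0.0452 0.0563]
white 4922 c [486.8  -1.8] sz [161.2 321.5] ang 13.3 mean [ 0.497  -0.0513  0.0446] z [0.0408 0.0446 0.0484]
lamp 999 c [487.  -63.5] sz [180.7 199.6] ang 13.2 mean [ 0.4112 -0.0812  0.0723] z [0.0663 0.0715 0.0797]
lips 860 c [498.3 -64.4] sz [168.6 205.6] ang 13.0 mean [ 0.5102 -0.0721  0.0557] z [0.0524 0.0555 0.05
[... 775 characters left out ...]
g 55.5 mean [0.5159 0.0076 0.0519] z [0.0481 0.052  0.0557]
chip 74 c [496.7 -37.5] sz [34.9 24.5] ang 32.1 mean [ 0.4952 -0.038   0.0508] z [0.0467 0.0506 0.0553]
chip 70 c [466.6 -84.5] sz [23.8 32.7] ang 65.4 mean [ 0.4687 -0.0887  0.0513] z [0.0469 0.0513 0.0552]
chip 52 c [455.   -5.4] sz [35.3 18.6] ang 1.5 mean [ 0.4498 -0.0067  0.0509] z [0.0468 0.051  0.0556]
stack 1287 c [ 777.4 -156. ] sz [120.1  92.9] ang 77.3 mean [ 0.7771 -0.1416  0.0582] z [0.0453 0.0592 0.0636]
burner 704 c [ 719.3 -239.8] sz [71.9 70.4] ang 59.5 mean [ 0.7155 -0.2372  0.05  ] z [0.0324 0.0445 0.0837]
reagent 903 c [ 662.4 -424.1] sz [63.7 56.5] ang 30.1 mean [ 0.6579 -0.4171  0.1001] z [0.0409 0.1013 0.1502]
```

```bash
python3 - <<'E'
from h import *
z=np.load('pics/top0.npz')['p'][...,::-1]
cv2.imwrite('pics/crop_a.png',cv2.resize(z[180:300,205:435],None,fx=3.4,fy=3.4,interpolation=cv2.INTER_CUBIC))
E
```

```text
(no output)
```

View pics/crop_a.png

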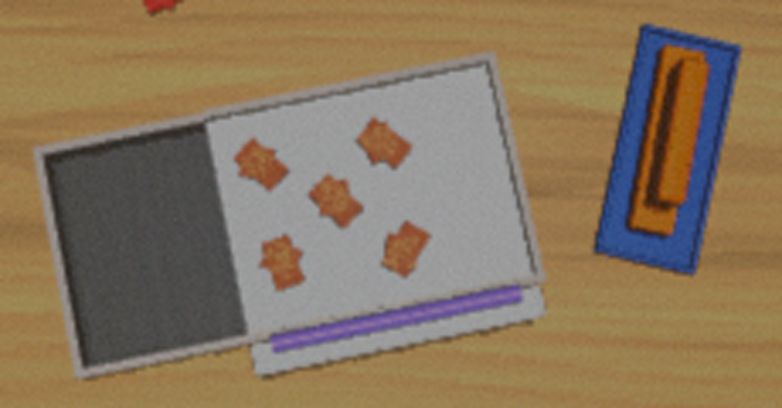

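The crop shows the five terracotta shards well inside the white plate, the open end towards the tray on the left, and the scraper on its base in the blue rest. All sizes match the description. The station is at about (0.4976, -0.061) with yaw 13.2°. The scraper is at (0.549, -0.270) with yaw -10°.

```bash
cat >> h.py <<'E'
def tgt(*wps):
    s=sense(); p=np.array(s['ee_pos']); r=R.from_euler('xyz',s['eef_rot'],degrees=True)
    for x,y,z,yaw in wps:
        g=R.from_euler('xyz',[180,0,yaw],degrees=True)
        print((x,y,z,yaw),'->',np.round(r.inv().apply(np.array([x,y,z])-p)*100,2).tolist(),np.round((r.inv()*g).as_rotvec(),3).tolist())
ST=np.array([.4976,-.061]); SY=13.2
def st(x,y):
    a=np.radians(SY); return ST+[x*np.cos(a)-y*np.sin(a),x*np.sin(a)+y*np.cos(a)]
E
python3 -c "
from h import *
tgt((.549,-.270,.14,-10))"
```

```text
(0.549, -0.27, 0.14, -10) -> [38.75, -7.57, 9.04] [-0.002, 0.001, 0.602]
```

```bash
python3 -m crank '[[10,-2,0,0,0,0.12],[19,-4,3,0,0,0.24],[38.75,-7.57,9,0,0,0.602],[38.75,-7.57,9,0,0,0.602],[38.75,-7.57,9,0,0,0.602],[38.75,-7.57,9,0,0,0.602],[38.75,-7.57,9,0,0,0.602],[38.75,-7.57,9,0,0,0.602],[38.75,-7.57,9,0,0,0.602],[38.75,-7.57,9,0,0,0.602],[38.75,-7.57,9,0,0,0.602],[38.75,-7.57,9,0,0,0.602],[38.75,-7.57,9,0,0,0.602]]' 1 60; python3 -c "
from h import *
tgt((.549,-.270,.042,-10))
p,d=capture('scene'); cv2.imwrite('pics/s1.png',cv2.resize(p[120:220,180:320,::-1],(800,571),interpolation=cv2.INTER_CUBIC))"
```

```text
time_s: 1.18
ee_pos: [0.5489, -0.2705, 0.1404]
eef_rot: [180.0, 0.1, -9.9]
ft_force: [-0.0, -1.9, 1.0]
width: 1.0
finger_force: 0.0
(0.549, -0.27, 0.042, -10) -> [0.03, -0.06, 9.84] [0.0, 0.002, 0.002]
```

View pics/s1.png

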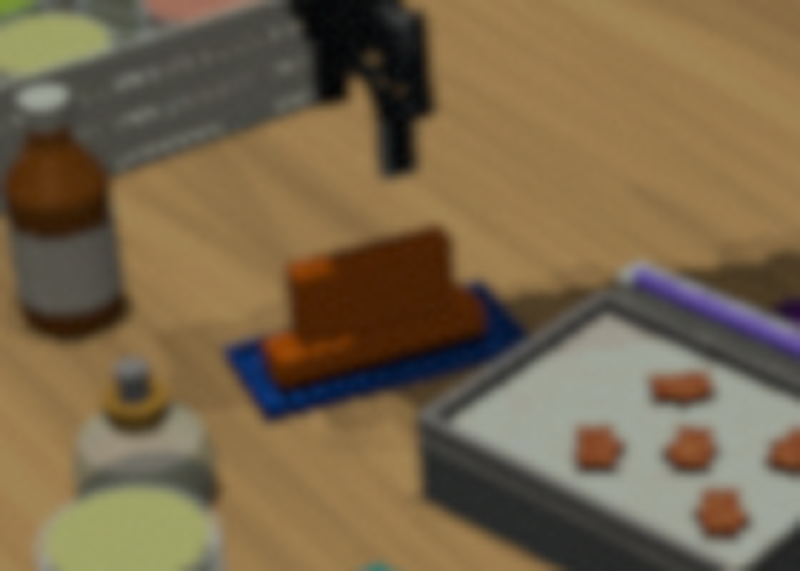

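The scene crop shows the open gripper above the orange scraper at (375,300), which stands upright in the rest. I descend and grip.

```bash
python3 -m crank '[[0,0,3,0,0,0],[0,0,6,0,0,0],[0,-0.05,8,0,0,0],[0,-0.05,9,0,0,0],[0,-0.05,9.8,0,0,0],[0,-0.05,9.8,0,0,0]]' 1 80; python3 -m crank '[[0,0,0,0,0,0],[0,0,0,0,0,0],[0,0,0,0,0,0],[0,0,0,0,0,0],[0,0,0,0,0,0],[0,0,0,0,0,0],[0,0,0,0,0,0],[0,0,0,0,0,0],[0,0,0,0,0,0],[0,0,0,0,0,0]]' -1 80;  python3 -m crank '[[0,0,-1,0,0,0],[0,0,-2,0,0,0],[0,0,-4,0,0,0],[0,0,-6,0,0,0],[0,0,-8,0,0,0],[0,0,-10,0,0,0],[0,0,-10,0,0,0]]'; python3 -c "
from h import *
a=st(0,-.076)
tgt((*a,.16,SY),(*a,.088,SY))"
```

```text
time_s: 1.73
ee_pos: [0.5479, -0.2715, 0.0424]
eef_rot: [180.0, 0.1, -10.1]
ft_force: [-0.4, 0.3, -0.0]
width: 1.003
finger_force: 0.0
time_s: 2.57
ee_pos: [0.5499, -0.2707, 0.044]
eef_rot: [180.0, -0.1, -10.0]
ft_force: [-0.5, -0.7, 4.5]
width: 0.225
finger_force: 78.8
time_s: 3.15
ee_pos: [0.5523, -0.2712, 0.1482]
eef_rot: [179.9, -0.5, -10.0]
ft_force: [0.8, -0.3, -1.1]
width: 0.222
finger_force: 78.4
(np.float64(0.5149546661284098), np.float64(-0.1349919966183602), 0.16, 13.2) -> [-6.02, -12.77, -1.25] [0.004, -0.008, -0.404]
(np.float64(0.5149546661284098), np.float64(-0.1349919966183602), 0.088, 13.2) -> [-6.09, -12.78, 5.94] [0.004, -0.008, -0.404]
```

```bash
python3 -m crank '[[-1.5,-3,-1.2,0,0,-0.1],[-3,-6,-1.2,0,0,-0.2],[-4.5,-9,-1.2,0,0,-0.3],[-5.4,-11.3,-1.2,0,0,-0.36],[-6.0,-12.8,-1.2,0,0,-0.404],[-6.0,-12.8,-1.2,0,0,-0.404],[-6.0,-12.8,-1.2,0,0,-0.404],[-6.0,-12.8,-1.2,0,0,-0.404]]'; python3 -c "
from h import *
a=st(0,-.076)
s=sense();print(s['ee_pos'],s['eef_rot'],s['ft_force'],s['ft_torque'])
tgt((*a,.16,SY),(*a,.088,SY))
p,d=capture('scene'); cv2.imwrite('pics/s2.png',cv2.resize(p[120:255,200:380,::-1],(800,600),interpolation=cv2.INTER_CUBIC))
X=cloud('scene',d);hsv=cv2.cvtColor(p,cv2.COLOR_RGB2HSV);m=(hsv[...,0]<15)&(hsv[...,1]>120)&(X[...,2]>.075)&(X[...,2]<.2)&(d>0)&(abs(X[...,0]-a[0])<.09)&(abs(X[...,1]-a[1])<.06)
P=X[m];print(m.sum(),np.percentile(P,[2,50,98],axis=0).round(4).tolist())
"
```

```text
time_s: 3.82
ee_pos: [0.5124, -0.1359, 0.1549]
eef_rot: [179.9, 0.0, 13.0]
ft_force: [0.1, -1.0, -3.2]
width: 0.223
finger_force: 79.1
[ 0.51244576 -0.13593398  0.15485002] [1.79910037e+02 4.72357517e-02 1.30193260e+01] [ 0.12150931 -0.9590833  -3.24337784] [-0.05165033 -0.03000312 -0.07726328]
(np.float64(0.5149546661284098), np.float64(-0.1349919966183602), 0.16, 13.2) -> [0.27, -0.03, -0.52] [0.002, 0.001, -0.003]
(np.float64(0.5149546661284098), np.float64(-0.1349919966183602), 0.088, 13.2) -> [0.27, -0.05, 6.68] [0.002, 0.001, -0.003]
541 [[0.4589, -0.1395, 0.1238], [0.5343, -0.122, 0.1473], [0.5758, -0.1084, 0.1931]]
```

View pics/s2.png

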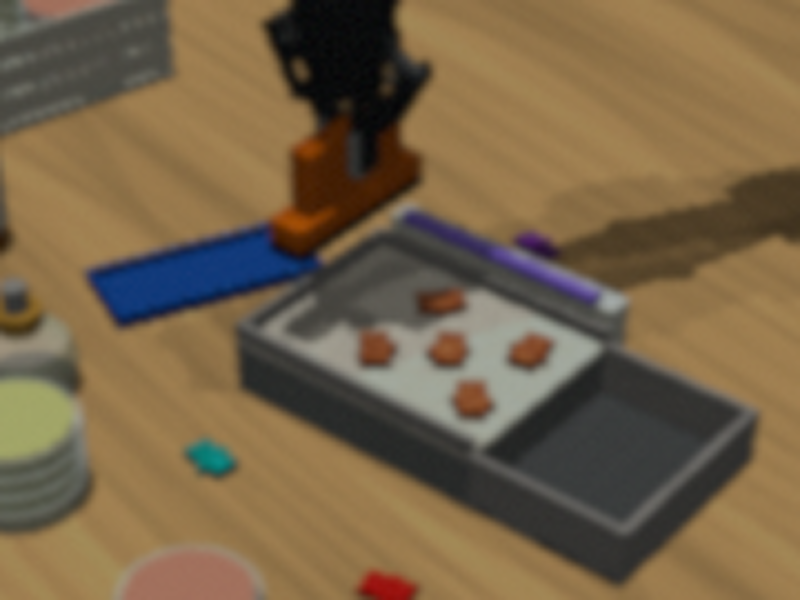

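The crop shows the scraper held level at (345,190) above the back end of the plate, with all five shards in front of it. I lower it behind the shards.

```bash
python3 -m crank '[[0.15,0,2.5,0,0,0],[0.27,-0.05,5,0,0,0],[0.27,-0.05,6,0,0,0],[0.27,-0.05,6.5,0,0,0],[0.27,-0.05,6.5,0,0,0],[0.27,-0.05,6.5,0,0,0]]'; python3 -m crank '[[0,0,0.1,0,0,0],[0,0,0.2,0,0,0],[0,0,0.3,0,0,0],[0,0,0.3,0,0,0]]'; python3 -c "
from h import *
print(sense()['ee_pos'],sense()['ft_force']);a=st(0,-.076);b=st(0,.098)
tgt((*a,.085,SY),(*b,.085,SY))
"
```

```text
time_s: 4.37
ee_pos: [0.5157, -0.1335, 0.0909]
eef_rot: [180.0, -0.1, 13.1]
ft_force: [1.1, -0.1, -2.6]
width: 0.223
finger_force: 78.8
time_s: 4.7
ee_pos: [0.5153, -0.1328, 0.0877]
eef_rot: [180.0, -0.0, 13.2]
ft_force: [-0.0, 1.1, -2.4]
width: 0.221
finger_force: 78.8
[ 0.51530897 -0.1327761   0.08772238] [-0.00449234  1.08651576 -2.37448832]
(np.float64(0.5149546661284098), np.float64(-0.1349919966183602), 0.085, 13.2) -> [-0.09, 0.21, 0.27] [0.0, -0.001, -0.0]
(np.float64(0.47522161472915575), np.float64(0.034410732481569714), 0.085, 13.2) -> [-0.09, -17.19, 0.26] [0.0, -0.001, -0.0]
```

```bash
python3 -m crank '[[0,0.1,0.1,0,0,0],[0,0.1,0.2,0,0,0],[0,0.1,0.25,0,0,0],[0,0.1,0.3,0,0,0],[0,0.1,0.3,0,0,0]]'; python3 -c "
from h import *
s=sense();print(s['ee_pos'],s['ft_force'],s['ft_torque']);b=st(0,.098)
tgt((*b,.085,SY))
"
```

```text
time_s: 5.12
ee_pos: [0.5153, -0.134, 0.085]
eef_rot: [180.0, -0.0, 13.2]
ft_force: [-2.4, 0.4, 2.8]
width: 0.224
finger_force: 80.0
[ 0.51532006 -0.13397294  0.08498102] [-2.39135845  0.38451759  2.80922657] [0.06505439 0.37487337 0.04126137]
(np.float64(0.47522161472915575), np.float64(0.034410732481569714), 0.085, 13.2) -> [-0.07, -17.31, -0.01] [0.0, -0.0, -0.001]
```

Contact is made at about 5 N. Now I wipe slowly.

```bash
python3 -m crank '[[0,-0.5,0,0,0,0],[0,-1.3,0,0,0,0],[0,-2.1,0,0,0,0],[0,-2.9,0,0,0,0],[0,-3.7,0,0,0,0],[0,-4.5,0,0,0,0],[0,-5.3,0,0,0,0],[0,-6.1,0,0,0,0],[0,-6.9,0,0,0,0],[0,-7.7,0,0,0,0],[0,-8.5,0,0,0,0],[0,-8.8,0,0,0,0]]'; python3 -c "
from h import *
s=sense();print(s['ee_pos'],s['ft_force'],s['ft_torque']);b=st(0,.098)
tgt((*b,.085,SY))
p,d=capture('scene'); cv2.imwrite('pics/s3.png',cv2.resize(p[120:255,220:400,::-1],(800,600),interpolation=cv2.INTER_CUBIC))
"
```

```text
time_s: 6.12
ee_pos: [0.4956, -0.047, 0.085]
eef_rot: [179.9, -0.1, 13.2]
ft_force: [0.8, -5.0, 8.4]
width: 0.22
finger_force: 80.3
[ 0.49559905 -0.04697312  0.08495437] [ 0.81681035 -4.99051279  8.37017833] [-1.45204487 -0.50605452 -0.02864093]
(np.float64(0.47522161472915575), np.float64(0.034410732481569714), 0.085, 13.2) -> [-0.12, -8.39, -0.01] [0.001, -0.001, 0.001]
```

View pics/s3.png

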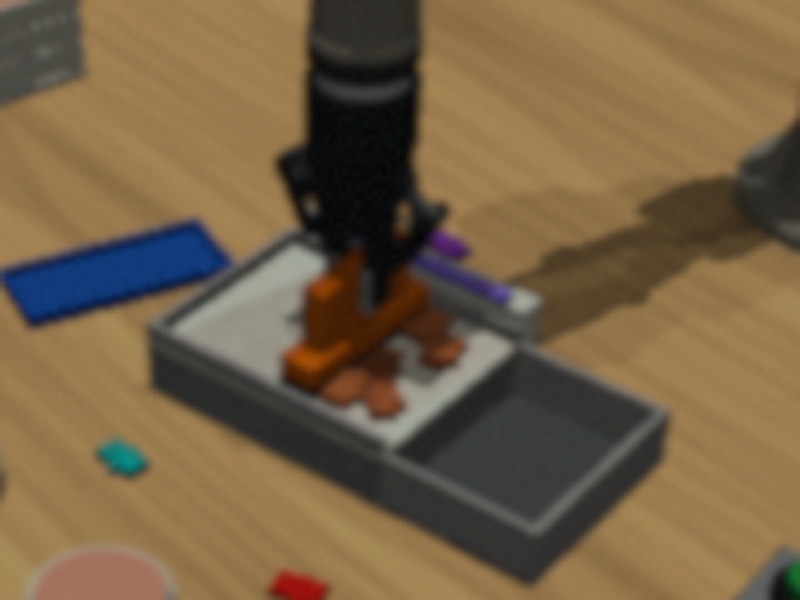

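All five shards are ahead of the blade, (345–465, 330–400) in the crop, and the scraper is square. I continue over the open end.

```bash
python3 -m crank '[[0,-0.5,0,0,0,0],[0,-1.3,0,0,0,0],[0,-2.1,0,0,0,0],[0,-2.9,0,0,0,0],[0,-3.7,0,0,0,0],[0,-4.5,0,0,0,0],[0,-5.3,0,0,0,0],[0,-6.0,0,0,0,0],[0,-6.7,0,0,0,0],[0,-7.4,0,0,0,0],[0,-8.0,0,0,0,0],[-0.05,-8.6,-0.05,0,0,0],[-0.05,-8.9,-0.05,0,0,0],[-0.05,-8.9,-0.05,0,0,0],[-0.05,-8.9,-0.05,0,0,0],[-0.05,-8.9,-0.05,0,0,0]]'; python3 -m crank '[[0,0,-1,0,0,0],[0,1,-3,0,0,0],[0,3,-6,0,0,0],[0,6,-9,0,0,0],[0,9,-10,0,0,0],[0,13,-10,0,0,0],[0,17,-10,0,0,0],[0,19,-10,0,0,0],[0,19,-10,0,0,0]]'; python3 -c "
from h import *
s=sense();print(s['ee_pos'],s['ft_force'])
r=np.array([.545,-.274]); tgt((*r,.16,-11.2),(*r,.046,-11.2))
for n in('scene','top'):
    p,d=capture(n); np.savez(f'pics/{n}4.npz',p=p,d=d)
    q=p[120:255,220:400] if n=='scene' else p[180:300,205:435]
    cv2.imwrite(f'pics/{n}4.png',cv2.resize(q[...,::-1],None,fx=3.4,fy=3.4,interpolation=cv2.INTER_CUBIC))
"
```

```text
time_s: 7.5
ee_pos: [0.4737, 0.0403, 0.0848]
eef_rot: [-179.9, 0.0, 13.2]
ft_force: [-1.4, -0.3, 6.4]
width: 0.224
finger_force: 80.2
time_s: 8.25
ee_pos: [0.516, -0.153, 0.183]
eef_rot: [179.9, 0.3, 12.6]
ft_force: [-0.1, -0.0, -2.6]
width: 0.22
finger_force: 78.8
[ 0.51595971 -0.15298934  0.18301848] [-0.14742149 -0.04523038 -2.57708539]
(np.float64(0.545), np.float64(-0.274), 0.16, -11.2) -> [0.2, 12.44, 2.31] [0.002, 0.004, 0.415]
(np.float64(0.545), np.float64(-0.274), 0.046, -11.2) -> [0.26, 12.43, 13.71] [0.002, 0.004, 0.415]
```

View pics/top4.png

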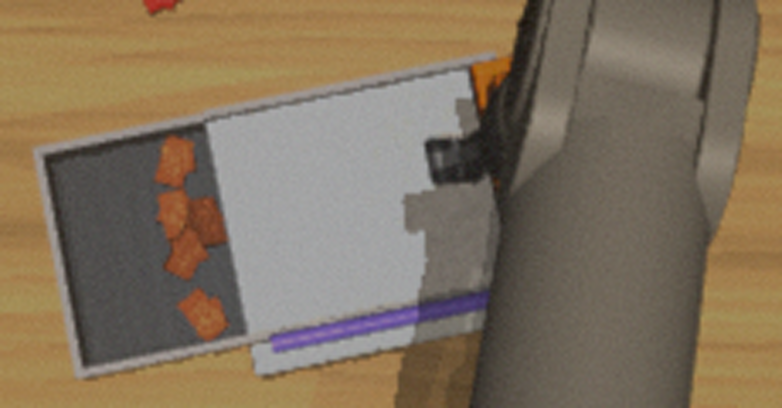

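All five shards are in the tray at (175,160), (172,212), (208,220), (187,253) and (204,313), and the plate is clear. I check the shards' depth and measure the now uncovered rest.

```bash
python3 - <<'E'
from h import *
z=np.load('pics/scene4.npz');p,d=z['p'],z['d'];X=cloud('scene',d)
h=cv2.cvtColor(p,cv2.COLOR_RGB2HSV).astype(int);Z=X[...,2]
m=(h[...,0]>100)&(h[...,0]<130)&(h[...,1]>120)&(np.hypot(X[...,0]-.545,X[...,1]+.274)<.13)&(d>0)&(Z<.03)
P=X[m];r=cv2.minAreaRect((P[:,:2]*1000).astype(np.float32));print('rest',m.sum(),r,np.percentile(Z[m],[5,50,95]))
# calibrated-by-plane: project on z=.008
c,Rm,t=cam('scene');o=-Rm.T@t;dr=X[m]-o;Q=o+dr*((.009-o[2])/dr[:,2:]);print('plane',cv2.minAreaRect((Q[:,:2]*1000).astype(np.float32)))
z=np.load('pics/top4.npz');p,d=z['p'],z['d'];X=cloud('top',d);h=cv2.cvtColor(p,cv2.COLOR_RGB2HSV).astype(int)
m=((h[...,0]<12)|(h[...,0]>172))&(h[...,1]>90);m[:, :245]=0;m[:,275:]=0;m[:215]=0;m[280:]=0
k,l,_,_=cv2.connectedComponentsWithStats(m.astype(np.uint8))
a=np.radians(SY)
for i in range(1,k):
    if (l==i).sum()>15:
        Q=X[l==i];e=(Q[:,:2]-ST)@np.array([[np.cos(a),-np.sin(a)],[np.sin(a),np.cos(a)]]);print((l==i).sum(),e.min(0).round(3),e.max(0).round(3),np.percentile(Q[:,2],[5,50,95]).round(3))
E
```

```text
rest 576 ((545.1719360351562, -274.0316162109375), (79.09004974365234, 167.1409912109375), 79.31617736816406) [0.00199288 0.00576119 0.01293202]
plane ((546.5628051757812, -271.7558898925781), (75.58644104003906, 162.53248596191406), 78.70967102050781)
431 [-0.086  0.07 ] [0.078 0.149] [0.007 0.015 0.027]
100 [-0.069  0.114] [-0.034  0.146] [0.005 0.012 0.017]
```

```bash
python3 -m crank '[[0,3,0.3,0,0,0.1],[0,6.5,1,0,0,0.2],[0.1,10,2,0,0,0.3],[0.2,12.4,2.3,0,0,0.415],[0.2,12.4,2.3,0,0,0.415],[0.2,12.4,6,0,0,0.415],[0.2,12.4,9,0,0,0.415],[0.2,12.4,11,0,0,0.415],[0.2,12.4,12,0,0,0.415],[0.2,12.4,12.5,0,0,0.415],[0.2,12.4,12.5,0,0,0.415],[0.2,12.4,12.5,0,0,0.415]]'; python3 -c "
from h import *
s=sense();print(s['ee_pos'],s['ft_force'])
tgt((.546,-.273,.0445,-11))"
```

```text
time_s: 9.35
ee_pos: [0.5491, -0.2661, 0.061]
eef_rot: [-180.0, -0.1, -10.5]
ft_force: [0.0, -1.0, -3.1]
width: 0.223
finger_force: 79.2
[ 0.54914205 -0.26608378  0.06102332] [ 0.02390203 -1.02300434 -3.08978142]
(0.546, -0.273, 0.0445, -11) -> [-0.19, 0.74, 1.65] [-0.0, -0.002, 0.008]
```

```bash
python3 -m crank '[[-0.1,0.4,0.3,0,0,0.008],[-0.2,0.74,0.6,0,0,0.008],[-0.2,0.74,0.9,0,0,0.008],[-0.2,0.74,1.2,0,0,0.008],[-0.2,0.74,1.5,0,0,0.008],[-0.2,0.74,1.6,0,0,0.008],[-0.2,0.74,1.6,0,0,0.008],[-0.2,0.74,1.6,0,0,0.008]]'; python3 -c "
from h import *
s=sense();print(s['ee_pos'],s['ft_force'],s['ft_torque'])"
```

```text
time_s: 10.02
ee_pos: [0.5446, -0.2738, 0.0441]
eef_rot: [180.0, 0.0, -11.1]
ft_force: [-1.4, -0.2, -0.1]
width: 0.226
finger_force: 79.4
[ 0.54457757 -0.27378793  0.0440647 ] [-1.41066315 -0.22072195 -0.05229474] [-0.0286673   0.1969173   0.08215352]
```

It is seated. I release, lift and check.

```bash
python3 -m crank '[[0,0,0,0,0,0],[0,0,0,0,0,0],[0,0,0,0,0,0],[0,0,0,0,0,0],[0,0,0,0,0,0],[0,0,0,0,0,0],[0,0,0,0,0,0],[0,0,0,0,0,0],[0,0,0,0,0,0],[0,0,0,0,0,0]]' 1; python3 -m crank '[[0,0,-1,0,0,0],[0,0,-3,0,0,0],[0,0,-6,0,0,0],[0,0,-9,0,0,0],[0,0,-12,0,0,0],[0,0,-14,0,0,0],[0,0,-14,0,0,0]]'; python3 -c "
from h import *
print(sense()['q'],sense()['ee_pos'])
tgt((.45,0,.2,13.9),(.432,.3085,.09,13.9))"
```

```text
time_s: 10.85
ee_pos: [0.5446, -0.2737, 0.0438]
eef_rot: [180.0, -0.0, -11.1]
ft_force: [0.9, -0.2, 0.4]
width: 1.001
finger_force: 0.0
time_s: 11.43
ee_pos: [0.5481, -0.2752, 0.1909]
eef_rot: [179.8, -0.7, -11.1]
ft_force: [1.5, 0.1, 0.5]
width: 0.998
finger_force: 0.0
[ 26.3113319   26.08436445  -1.83092518  80.4552182    0.84863878
  72.75357207 -76.64152971] [ 0.54806429 -0.27522976  0.19092228]
(0.45, 0, 0.2, 13.9) -> [-14.89, -25.13, -1.17] [0.006, -0.011, -0.436]
(0.432, 0.3085, 0.09, 13.9) -> [-22.72, -55.09, 9.65] [0.006, -0.011, -0.436]
```

```bash
python3 -m crank '[[-2,-4,0,0,0,-0.05],[-8,-14,0,0,0,-0.2],[-15,-25,0,0,0,-0.3],[-15,-25,0,0,0,-0.4],[-15,-25,0,0,0,-0.4],[-15,-25,0,0,0,-0.436],[-15,-25,0,0,0,-0.436],[-19,-40,0,0,0,-0.436],[-22.7,-55.1,3,0,0,-0.436],[-22.7,-55.1,5,0,0,-0.436],[-22.7,-55.1,7,0,0,-0.436],[-22.7,-55.1,9,0,0,-0.436],[-22.7,-55.1,9.6,0,0,-0.436],[-22.7,-55.1,9.6,0,0,-0.436],[-22.7,-55.1,9.6,0,0,-0.436],[-22.7,-55.1,9.6,0,0,-0.436],[-22.7,-55.1,9.6,0,0,-0.436],[-22.7,-55.1,9.6,0,0,-0.436]]' -1 40; python3 -c "
from h import *
tgt((.432,.3085,.09,13.9),(.432,.3085,.051,13.9))
for n in('scene','top'):
    p,d=capture(n); np.savez(f'pics/{n}5.npz',p=p,d=d)
    cv2.imwrite(f'pics/{n}5.png',cv2.resize(p[...,::-1],(800,600),interpolation=cv2.INTER_CUBIC))"
```

```text
time_s: 12.93
ee_pos: [0.4277, 0.3098, 0.0876]
eef_rot: [179.9, 0.0, 13.9]
ft_force: [-0.2, -0.4, 1.2]
width: 0.004
finger_force: 0.0
(0.432, 0.3085, 0.09, 13.9) -> [0.39, 0.23, -0.24] [0.001, 0.001, 0.0]
(0.432, 0.3085, 0.051, 13.9) -> [0.39, 0.22, 3.66] [0.001, 0.001, 0.0]
```

View pics/scene5.png

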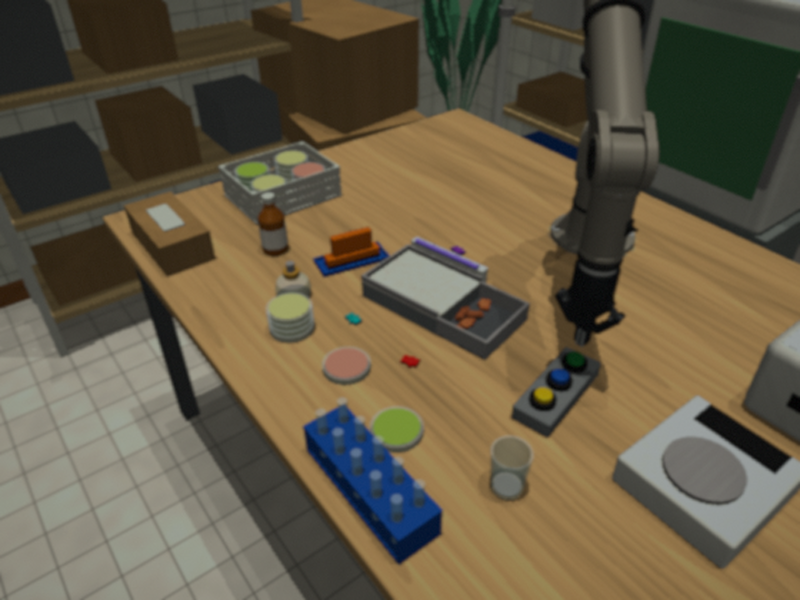

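The scene shows the scraper upright in its blue rest at (350,248), the plate clear, the shards in the tray at (472,312) and the shut fingers at (583,335) above the green key (575,360). I press green.

```bash
python3 -m crank '[[0.2,0.1,1,0,0,0],[0.39,0.22,2,0,0,0],[0.39,0.22,2.8,0,0,0],[0.39,0.22,3.2,0,0,0],[0.39,0.22,3.5,0,0,0],[0.39,0.22,3.6,0,0,0],[0.39,0.22,3.7,0,0,0],[0.39,0.22,3.7,0,0,0],[0.39,0.22,3.7,0,0,0]]'; python3 -c "
from h import *
print(sense()['ee_pos'],sense()['ft_force'])"
```

```text
time_s: 13.78
ee_pos: [0.4321, 0.3089, 0.0512]
eef_rot: [179.9, -0.0, 13.9]
ft_force: [-0.4, -2.6, 4.0]
width: -0.001
finger_force: 1.9
[0.43209811 0.3089399  0.05120713] [-0.40257318 -2.57542196  4.01249698]
```

```bash
python3 -m crank '[[0,0,0.08,0,0,0],[0,0,0.14,0,0,0],[0,0,0.14,0,0,0],[0,0,0.14,0,0,0]]'; python3 -c "
from h import *
print(sense()['ee_pos'],sense()['ft_force'])"; python3 -m crank '[[0,0,-0.5,0,0,0],[0,0,-2,0,0,0],[0,0,-4,0,0,0],[0,0,-4,0,0,0],[0,0,-4,0,0,0]]'; python3 -c "
from h import *
tgt((.5485,.3375,.09,13.9),(.5485,.3375,.0505,13.9))"
```

```text
time_s: 14.12
ee_pos: [0.4322, 0.3091, 0.051]
eef_rot: [179.9, -0.0, 13.9]
ft_force: [-2.6, -5.2, 12.2]
width: -0.001
finger_force: 6.0
[0.43216433 0.30908247 0.05099915] [-2.58139985 -5.20510967 12.16396897]
time_s: 14.53
ee_pos: [0.4324, 0.3112, 0.0903]
eef_rot: [-179.9, -0.2, 14.0]
ft_force: [-0.2, 0.3, 0.1]
width: -0.003
finger_force: 0.0
(0.5485, 0.3375, 0.09, 13.9) -> [11.91, 0.25, 0.06] [-0.002, -0.003, 0.001]
(0.5485, 0.3375, 0.0505, 13.9) -> [11.89, 0.26, 4.01] [-0.002, -0.003, 0.001]
```

Green reached its stop at 12 N. Next is yellow.

```bash
python3 -m crank '[[3,0.1,0,0,0,0],[7,0.2,0,0,0,0],[10,0.25,0,0,0,0],[11.9,0.25,0,0,0,0],[11.9,0.25,0,0,0,0],[11.9,0.25,0,0,0,0],[11.9,0.25,0,0,0,0]]'; python3 -c "
from h import *
tgt((.5485,.3375,.09,13.9),(.5485,.3375,.0505,13.9))"
```

```text
time_s: 15.12
ee_pos: [0.5462, 0.3359, 0.0879]
eef_rot: [-180.0, 0.2, 14.0]
ft_force: [-0.3, -0.3, -0.8]
width: 0.001
finger_force: 0.0
(0.5485, 0.3375, 0.09, 13.9) -> [0.27, -0.1, -0.21] [-0.0, 0.003, 0.001]
(0.5485, 0.3375, 0.0505, 13.9) -> [0.28, -0.1, 3.74] [-0.0, 0.003, 0.001]
```

```bash
python3 -m crank '[[0.2,0,1,0,0,0],[0.2,0,2,0,0,0],[0.2,0,2.8,0,0,0],[0.2,0,3.2,0,0,0],[0.2,0,3.5,0,0,0],[0.2,0,3.7,0,0,0],[0.2,0,3.8,0,0,0],[0.2,0,3.8,0,0,0],[0.2,0,3.8,0,0,0]]'; python3 -c "
from h import *
print(sense()['ee_pos'],sense()['ft_force'])"
```

```text
time_s: 15.87
ee_pos: [0.5499, 0.3363, 0.0519]
eef_rot: [-180.0, -0.0, 13.9]
ft_force: [-2.5, -1.2, 3.4]
width: -0.0
finger_force: 1.7
[0.54994351 0.33627861 0.05190412] [-2.45688889 -1.24599133  3.44630705]
```

```bash
python3 -m crank '[[0,0,0.1,0,0,0],[0,0,0.2,0,0,0],[0,0,0.22,0,0,0],[0,0,0.22,0,0,0]]'; python3 -c "
from h import *
print(sense()['ee_pos'],sense()['ft_force'])"
```

```text
time_s: 16.2
ee_pos: [0.5503, 0.3365, 0.0511]
eef_rot: [-180.0, -0.1, 13.9]
ft_force: [-4.0, -2.7, 9.6]
width: -0.002
finger_force: 4.9
[0.5502704  0.33648533 0.05109824] [-4.0058377  -2.65494824  9.6229998 ]
```

Yellow is at its stop. I lift and move to blue.

```bash
python3 -m crank '[[0,0,-0.5,0,0,0],[0,0,-2,0,0,0],[0,0,-4,0,0,0],[-2,0,-4,0,0,0],[-4.5,0,-4,0,0,0],[-6,0,-4,0,0,0],[-6,0,-4,0,0,0],[-6,0,-4,0,0,0],[-6,0,-4,0,0,0]]'; python3 -c "
from h import *
tgt((.4903,.3235,.09,13.9),(.4903,.3235,.0505,13.9))"
```

```text
time_s: 16.95
ee_pos: [0.4935, 0.3219, 0.0894]
eef_rot: [-180.0, -0.1, 13.9]
ft_force: [1.1, -0.3, -0.2]
width: 0.002
finger_force: 0.0
(0.4903, 0.3235, 0.09, 13.9) -> [-0.27, -0.23, -0.06] [-0.0, -0.003, -0.001]
(0.4903, 0.3235, 0.0505, 13.9) -> [-0.28, -0.23, 3.89] [-0.0, -0.003, -0.001]
```

```bash
python3 -m crank '[[-0.2,-0.2,1,0,0,0],[-0.2,-0.2,2,0,0,0],[-0.2,-0.2,2.8,0,0,0],[-0.2,-0.2,3.2,0,0,0],[-0.2,-0.2,3.5,0,0,0],[-0.2,-0.2,3.7,0,0,0],[-0.2,-0.2,3.9,0,0,0],[-0.2,-0.2,4.0,0,0,0],[-0.2,-0.2,4.0,0,0,0],[-0.2,-0.2,4.0,0,0,0]]'; python3 -c "
from h import *
print(sense()['ee_pos'],sense()['ft_force'])"
```

```text
time_s: 17.78
ee_pos: [0.4887, 0.3226, 0.051]
eef_rot: [179.9, 0.1, 13.9]
ft_force: [-5.0, -4.1, 11.9]
width: -0.001
finger_force: 5.8
[0.48873495 0.32255138 0.05103658] [-4.98717732 -4.10924773 11.86810952]
```

Blue is fully down. I lift clear and take a final look.

```bash
python3 -m crank '[[0,0,-0.5,0,0,0],[0,0,-2,0,0,0],[0,0,-5,0,0,0],[0,0,-9,0,0,0],[0,0,-12,0,0,0],[0,0,-14,0,0,0],[0,0,-14,0,0,0],[0,0,-14,0,0,0],[0,0,-14,0,0,0],[0,0,-14,0,0,0]]'; python3 -c "
from h import *
print(sense()['ee_pos'],sense()['ft_force'],np.abs(sense()['qvel']).max())
p,d=capture('top'); cv2.imwrite('pics/t6.png',cv2.resize(p[...,::-1],(800,600),interpolation=cv2.INTER_CUBIC))"
```

```text
time_s: 18.62
ee_pos: [0.4886, 0.3224, 0.1873]
eef_rot: [179.9, 0.2, 13.9]
ft_force: [0.1, -0.1, -0.4]
width: -0.003
finger_force: 0.0
[0.48856453 0.32237393 0.18730868] [ 0.06796213 -0.12201021 -0.36724145] 0.26437689355758714
```

View pics/t6.png

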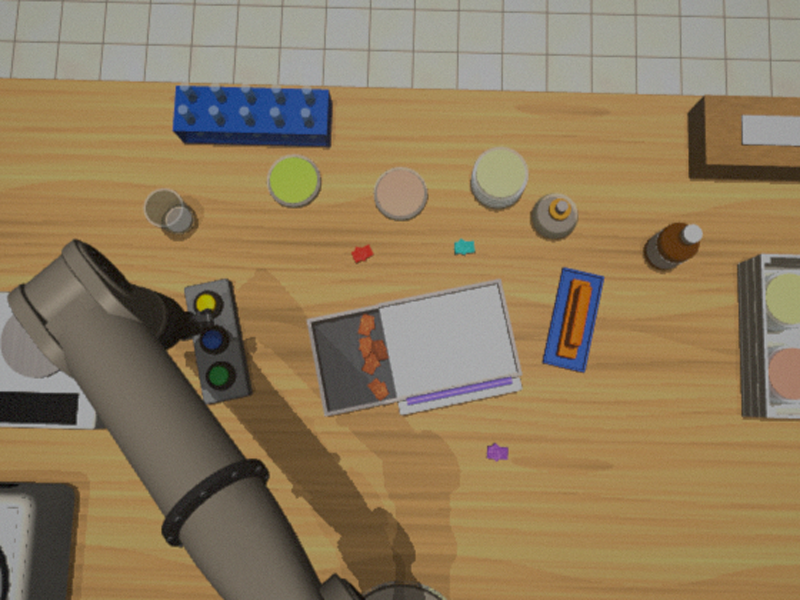

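The final view shows the five shards in the tray (370,355), the plate clear, the scraper upright in its rest (573,320) and the keys sprung back up. The bystanders and look-alikes are where they were, and the gripper touches nothing.

```bash
python3 -c "
from rig import hand_in
print(hand_in())"
```

```text
the job is handed in; nothing more can be done
None
```

I handed the job in at about 19 s: all five shards are in the tray, the scraper is upright in its blue rest, and the green, yellow and blue keys were pressed fully down in that order, with the dishes, burner, glassware and look-alikes left where they were.

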